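# Take down a cascade of cell strainers

### The job

A sample has been run through a stack of four cell strainers, coarse on top and fine at the bottom, standing on the collecting jar. Take the stack apart from the top and seat each strainer, upright and fully down on the rim, in the wash-out cup whose foot has the strainer's colour, so that each catch can be rinsed out on its own. Keep every strainer level on the way and lower it in rather than dropping it, or the catch is lost.

Things in the scene. Friction and masses are not known exactly. Their poses are not given: they have to be found in the camera images.
- jar: Collecting jar: squat clear glass jar, 72 mm in diameter, with a white ribbed screw adapter (48 mm outside at the mouth, 39 mm inside), 60 mm high in all; the only one of the vessels without a coloured foot. It carries the stack and does not move. Wall cabinets hang about 0.6 m over the rear of the worktop: carry things low. Origin at the centre of its underside, z up.
- strainer_yellow: Yellow plastic cell strainer, 34 mm high, top of the stack (origin 98 mm above the worktop). Origin: centre of its underside, z up. 20 g. From below: tapered white mesh basket (20 mm wide at z = 0, 30 mm at z = 16), flange 48 mm wide from z = 16 to 19, open collar 42 mm outside, 36 mm inside, from z = 19 to 34 (grip it round the outside).
- strainer_green: Green plastic cell strainer, 34 mm high, second from the top (origin at 80 mm). Origin: centre of its underside, z up. Same shape as the yellow one. In the stack each flange rests on the collar rim below, the basket hanging freely in that collar (3 mm play): strainers stand 18 mm apart and lift straight off.
- strainer_blue: Blue plastic cell strainer, 34 mm high, third from the top (origin at 62 mm). Origin: centre of its underside, z up. Same shape as the yellow one. Every strainer has a flat tab, 16 mm wide, along its +x at flange height, out to 42 mm from its axis. In the stack the four tabs point in four different directions, so that each shows from above.
- strainer_red: Red plastic cell strainer, 34 mm high, lowest, sitting in the jar's mouth (origin at 44 mm). Origin: centre of its underside, z up. Same shape as the yellow one.
- cup_yellow: Clear wash-out cup with a yellow foot: 44 mm high, mouth 39 mm inside, 48 mm outside; foot 66 mm wide, 8 mm high. Empty at the start, does not move. Origin: centre of its underside, z up. A strainer put in from above hangs by its flange on the rim; its origin is then 28 mm above the cup's.
- cup_green: Clear wash-out cup with a green foot: 44 mm high, mouth 39 mm inside, 48 mm outside; foot 66 mm wide, 8 mm high. Empty at the start, does not move. Origin: centre of its underside, z up. A strainer put in from above hangs by its flange on the rim; its origin is then 28 mm above the cup's.
- cup_blue: Clear wash-out cup with a blue foot: 44 mm high, mouth 39 mm inside, 48 mm outside; foot 66 mm wide, 8 mm high. Empty at the start, does not move. Origin: centre of its underside, z up. A strainer put in from above hangs by its flange on the rim; its origin is then 28 mm above the cup's.
- cup_red: Clear wash-out cup with a red foot: 44 mm high, mouth 39 mm inside, 48 mm outside; foot 66 mm wide, 8 mm high. Empty at the start, does not move. Origin: centre of its underside, z up. A strainer put in from above hangs by its flange on the rim; its origin is then 28 mm above the cup's.

How it is judged:
At the end, for the whole second after the job is handed in: Each of the four strainers hangs in the cup with its own colour of foot: axis within 8 mm of the cup's axis, origin 25 to 31 mm above the cup's origin (flange on the rim), within 0.1 rad of upright, at rest (horizontal distance between strainer_yellow and cup_yellow below 0.008 m and z of strainer_yellow in the frame of cup_yellow between 0.025 and 0.031 m and angle between each of strainer_yellow, strainer_green, strainer_blue, strainer_red's own z axis and vertical below 0.1 rad and linear speed of each of strainer_yellow, strainer_green, strainer_blue, strainer_red below 0.02 m/s and horizontal distance between strainer_green and cup_green below 0.008 m and z of strainer_green in the frame of cup_green between 0.025 and 0.031 m and horizontal distance between strainer_blue and cup_blue below 0.008 m and z of strainer_blue in the frame of cup_blue between 0.025 and 0.031 m and horizontal distance between strainer_red and cup_red below 0.008 m and z of strainer_red in the frame of cup_red between 0.025 and 0.031 m); the robot touches nothing.
It fails at once if a strainer is tipped by more than 0.5 rad (about 29 degrees), which would spill what it has caught (angle between any of strainer_yellow, strainer_green, strainer_blue, strainer_red's own z axis and vertical above 0.5 rad).
It fails at once if a strainer is dropped or thrown: it moves faster than 0.6 m/s (a free fall of about 2 cm) while no finger holds it ((linear speed of strainer_yellow above 0.6 m/s and contact force between the fingers and strainer_yellow below 0.01 N) or (linear speed of strainer_green above 0.6 m/s and contact force between the fingers and strainer_green below 0.01 N) or (linear speed of strainer_blue above 0.6 m/s and contact force between the fingers and strainer_blue below 0.01 N) or (linear speed of strainer_red above 0.6 m/s and contact force between the fingers and strainer_red below 0.01 N)).
It also fails if it takes over 99 s, if anything falls off the work surface, if the arm or the gripper's body presses on something with over 40 N, if the wrist force passes 120 N, or if a joint passes its speed limit or range.

### The arm

A 6-joint arm with a two-finger parallel gripper is mounted at the origin on a cart in front of the work surface, level with it; the furniture and walls round the work are solid. World frame = base frame: x ahead of the robot, y to its left, z up, the work surface at z = 0. Lengths are in m, angles in rad, forces in N, time in s.
With the tool pointing down it reaches from about 0.25 to 0.85 m from the base axis. Payload 12.5 kg.
Tool frame: the origin (TCP) lies at the very end of the fingers, on their centre line; the grasp point (between the pads) lies bot.pinch_z behind it (bot.pinch_z is the distance from the TCP to the grasp point, in m); z points along the fingers, y is the line along which they close (so a half turn about z gives the same grasp; the last joint's range is limited). The gripper opens to 93 mm and grips with 3 to 60 N. Pads are 15 mm wide; open, the fingers measure 128 mm over their backs; the gripper's body (75 mm by 188 mm) begins 65 mm behind the grasp point.
Start: joints at [1.099, 0.351, 1.652, -0, 1.139, -0.085], TCP at [0.207, 0.509, 0.219] pointing down, gripper open.
Joint ranges: [-2.75, 2.75], [-0.79, 2.1], [0.01, 2.65], [-1.57, 4.71], [0.07, 3.14], [-2.87, 2.87]. Speed limits (rad/s): [2.22, 2.22, 2.79, 3.14, 3.14, 3.14].

### API

Orientations are given as a 3x3 rotation matrix whose columns are the frame's x, y, z axes.
In Python, from cell import bot gives the robot as it stands. Calls block until the motion is done:
- bot.move_pose(position, orientation): joint-space move of the TCP to a pose.
- bot.line_to(position, feed=0.15, attitude=None, f_stop=None): straight line of the TCP; attitude=None keeps the orientation; feed is the mean speed in m/s. With f_stop (N) it stops when the force on the tool has changed by that much, and returns True; else False.
- bot.goto_joints(angles): joint-space move.
- bot.move_gripper(opening, force=None): finger opening in m; force is the grip in N (None keeps the last); returns when the fingers have stopped.
- bot.dwell(seconds).
- bot.ik(position, orientation): joint angles nearest the present ones, or None.
- bot.read_state(): the state.
- bot.snapshot(name): name is "side" or "top"; returns a dict with "img" (480x640x3 uint8, blue, green, red), "fx", "fy", "cx", "cy" (pixels), "k1" (the pictures are not rectified: a ray, as slopes to the right and down, at radius r is drawn at 1 + k1 r^2 times it, then the intrinsics apply), "rvec" (rotation vector, rad) and "tvec" (3), from world to camera coordinates, as OpenCV has them. Camera axes: x right, y down, z forward; pixel columns grow to the right and rows downward; lengths in m; the calibration is good to about 2 mm. A picture is of the moment at which its call begins. There is no depth.
A pose or a line that the arm cannot do raises bot.IKError and nothing moves.
- bot.sign_off(): hands the job in; it is judged then, once.
The state is a dict: "clock": time; "qpos": joint angles; "qvel": joint speeds; "joint_efforts": joint torques, N m; "position": TCP position; "ee_rot": TCP orientation; "contact_force": force on the tool from outside, world axes, zero at the start; "ft_torque": the same for the moment, N m; "opening": finger opening in m; "finger_force": force on a finger pad.
Only numpy, scipy, OpenCV 4.12 (cv2) and the standard library are available. Lean on these libraries where they do the work, as an engineer would, in place of code of your own. Each camera call takes 0.05 s, during which the arm holds its last target. There are 200 camera calls.

## Working session

There is one attempt and no reset: what is moved stays moved. The work goes in short steps, each a Python script; the robot and the scene stay as the last script left them, time stands still between calls to the robot, and variables do not carry over. Pictures are saved under pics/ and viewed, at most 14 in all, crops included, and the job is handed in when it is done.

```bash
mkdir -p pics; ls; python3 - <<'E'
from cell import bot
import cv2,numpy as np
print(bot.pinch_z)
for n in ("top","side"):
    s=bot.snapshot(n); cv2.imwrite(f"pics/{n}0.png",s["img"])
    R=cv2.Rodrigues(np.array(s["rvec"],float))[0]
    print(n,{k:s[k] for k in s if k!="img"}, -R.T@np.array(s["tvec"]).ravel())
print(bot.read_state())
E
```

```text
pics
0.0188
top {'fx': 447.14945601954975, 'fy': 447.14945601954975, 'cx': 323.46922184497373, 'cy': 236.35356900667816, 'k1': -0.018261140687544756, 'rvec': array([ 2.08800108, -2.11972644,  0.22869892]), 'tvec': array([0.03736922, 0.50086197, 0.96059127])} [0.27996162 0.02829976 1.046812  ]
side {'fx': 510.66994822280503, 'fy': 510.66994822280503, 'cx': 319.65776231043264, 'cy': 233.06377365343866, 'k1': 0.039289720859922724, 'rvec': array([ 2.22585871, -1.36878734,  0.4052732 ]), 'tvec': array([-0.19204508,  0.42977296,  0.8879747 ])} [-0.02721232 -0.23413439  0.97699834]
{'clock': 0.1, 'qpos': array([ 1.09941413e+00,  3.51176870e-01,  1.65233548e+00,  1.52829385e-05,
        1.13910137e+00, -8.45617718e-02]), 'qvel': array([-0.00071937, -0.00087744, -0.00061243, -0.00182192,  0.00120782,
       -0.00055823]), 'joint_efforts': array([-6.06215035e-04, -4.98029816e+01, -2.85704452e+01,  6.99986564e-02,
        2.38973927e-02, -6.01995748e-05]), 'position': array([0.20730207, 0.50911387, 0.21816762]), 'ee_rot': array([[-9.26110782e-01,  3.77251366e-01, -4.76052174e-04],
       [ 3.77251653e-01,  9.26110346e-01, -9.03407511e-04],
       [ 1.00065126e-04, -1.01624691e-03, -9.99999479e-01]]), 'contact_force': array([-0.08538252,  0.19205719,  0.88866791]), 'ft_torque': array([-0.08565692,  0.01627547, -0.00619578]), 'finger_force': 0.0, 'opening': 0.09311061405996647}
```

View pics/top0.png

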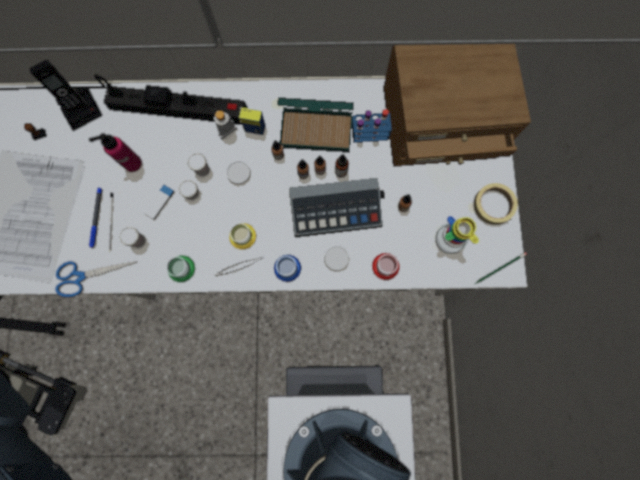

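View pics/side0.png

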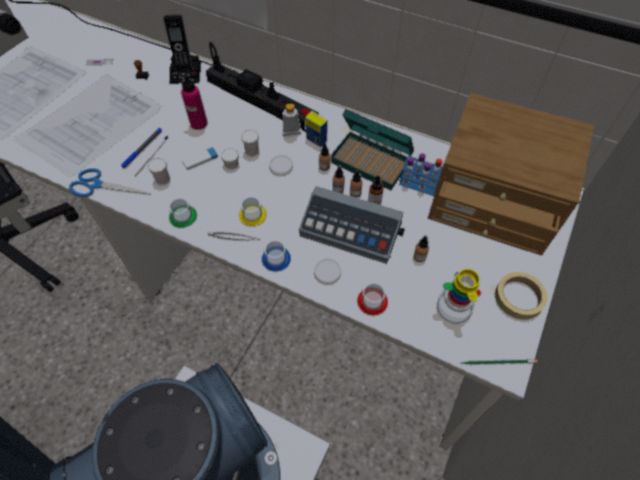

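The top view shows the stack at about (460,230) and the cup feet at yellow (243,236), green (180,268), blue (287,267) and red (385,265). The side view shows the stack at (465,285) and the feet at Y (253,212), G (182,214), B (276,257), R (373,300). Next I'll enlarge these spots.

```bash
python3 - <<'E'
import cv2,numpy as np
C={"top":[(458,234),(243,236),(180,268),(287,267),(385,265)],"side":[(462,292),(253,210),(182,212),(276,255),(373,298)]}
for n in C:
    im=cv2.imread(f"pics/{n}0.png"); T=[]
    for u,v in C[n]:
        c=cv2.resize(im[v-25:v+25,u-25:u+25],(260,260),interpolation=cv2.INTER_CUBIC)
        for i in range(0,50,10):
            p=int((i+.5)*5.2); cv2.putText(c,str(u-25+i),(p,8),0,.3,(0,0,255),1);cv2.putText(c,str(v-25+i),(0,p),0,.3,(0,0,255),1)
            cv2.line(c,(p,10),(p,14),(0,0,255),1);cv2.line(c,(18,p),(22,p),(0,0,255),1)
        T.append(c)
    T.append(T[0]*0)
    cv2.imwrite(f"pics/{n}z.png",np.vstack([np.hstack(T[:3]),np.hstack(T[3:])]))
E
```

```text
(no output)
```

View pics/topz.png

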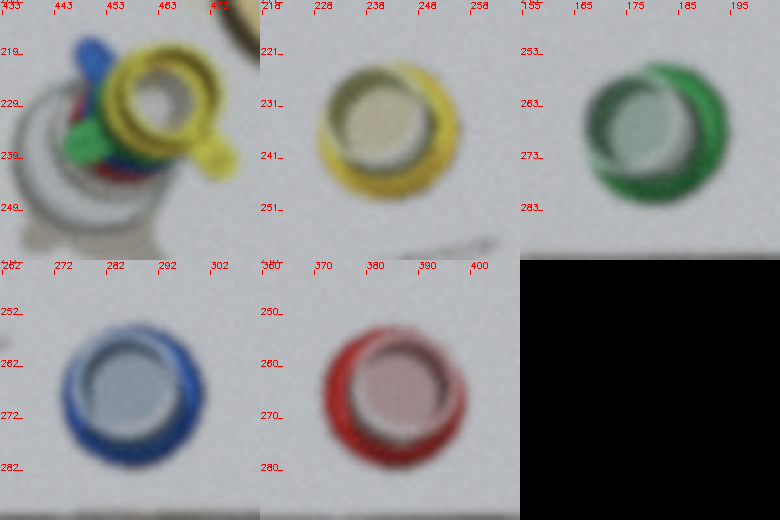

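View pics/sidez.png

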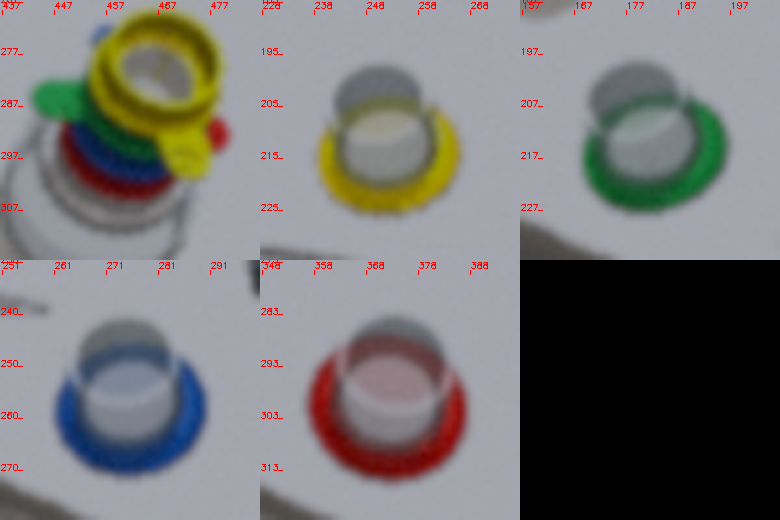

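The crops show the four cup feet clearly in both views. The yellow strainer's collar centre is at about (464,228) in the top view and (466,281) in the side view. The yellow tab points down-right, blue points up-left and green points left. Red's tab only shows at the right of the side view. I'll fit projected model silhouettes to get positions.

```bash
cat > fit.py <<'E'
import cv2,numpy as np
from scipy.optimize import minimize
def proj(s,P):
    R=cv2.Rodrigues(np.array(s["rvec"],float))[0]; c=P@R.T+np.ravel(s["tvec"]); x=c[:,:2]/c[:,2:]
    x=x*(1+s["k1"]*(x**2).sum(1,keepdims=True)); return x*[s["fx"],s["fy"]]+[s["cx"],s["cy"]]
def unproj(s,uv,z):
    f=lambda p:((proj(s,np.array([[p[0],p[1],z]]))[0]-uv)**2).sum()
    return minimize(f,[.4,0],method="Nelder-Mead",options=dict(xatol=1e-5,fatol=1e-4)).x
a=np.linspace(0,2*np.pi,60)
def circ(r,z): return np.c_[r*np.cos(a),r*np.sin(a),0*a+z]
HUE=dict(yellow=(24,36),green=(55,85),blue=(100,120),red=(0,0))
def mask(im,col):
    h=cv2.cvtColor(im,cv2.COLOR_BGR2HSV); H,S=h[...,0],h[...,1]
    lo,hi=HUE[col]; m=((H>=lo)&(H<=hi)) if col!="red" else ((H<6)|(H>174))
    return (m&(S>70)).astype(np.uint8)
def fit(snaps,col,guess,parts,rad=26):
    """parts(yaw)->list of point sets whose hulls union to the silhouette"""
    K=8
    tgt=[]
    for s in snaps:
        u,v=np.round(proj(s,np.array([[*guess[:2],parts(0)[0][:,2].mean()]]))[0]).astype(int)
        o=np.array([u-rad,v-rad]); m=mask(s["img"],col)[v-rad:v+rad,u-rad:u+rad]
        n,l,st,_=cv2.connectedComponentsWithStats(m); k=1+np.argmax(st[1:,4]); m=(l==k).astype(np.uint8)
        c=max(cv2.findContours(m,0,1)[0],key=cv2.contourArea); fm=cv2.drawContours(m*0,[c],-1,1,-1)
        tgt.append((o,cv2.GaussianBlur(cv2.resize(fm.astype(np.float32),None,fx=4,fy=4,interpolation=cv2.INTER_CUBIC),(0,0),3)))
    def cost(p,sel=range(len(snaps))):
        e=0
        for i in sel:
            s=snaps[i];o,t=tgt[i]; r=np.zeros(t.shape,np.float32)
            for P in parts(p[2] if len(p)>2 else 0):
                q=(proj(s,P+[p[0],p[1],0])-o+.5)*4-.5
                cv2.fillConvexPoly(r,cv2.convexHull(np.round(q*16).astype(np.int32)),1.0,shift=4)
            e+=np.abs(cv2.GaussianBlur(r,(0,0),3)-t).sum()/t.sum()
        return e
    def opt(sel):
        sx=np.vstack([guess]+[np.array(guess)+d for d in np.diag([.01,.01,.4][:len(guess)])])
        return minimize(cost,guess,args=(sel,),method="Nelder-Mead",options=dict(initial_simplex=sx,xatol=1e-5,fatol=1e-5))
    for sel in ([0],[1],[0,1]):
        r=opt(sel); print(col,sel,np.round(r.x,4),round(r.fun,3))
    return r.x
E
python3 - <<'E'
from fit import *; from cell import bot
S=[bot.snapshot("top"),bot.snapshot("side")]
for col,uv in dict(yellow=(242.2,235.7),green=(180.9,268.4),blue=(287.1,267.5),red=(385.4,265.9)).items():
    fit(S,col,unproj(S[0],uv,.005),lambda y:[np.r_[circ(.033,0),circ(.033,.008)]])
for s,uv in zip(S,[(464,228),(465.5,281)]): print(unproj(s,uv,.132))
def st(y,z=.098):
    c,s=np.cos(y),np.sin(y); t=np.array([[x,w,h] for x in(0,.042) for w in(-.008,.008) for h in(.016,.019)])
    return [np.r_[circ(.024,z+.016),circ(.024,z+.019)],np.r_[circ(.021,z+.016),circ(.021,z+.034)],t@np.array([[c,s,0],[-s,c,0],[0,0,1]])+[0,0,z]]
g=unproj(S[0],(464,228),.132)
fit(S,"yellow",[*g,-2.3],st)
# jar foot, cabinet points
print("jar",unproj(S[0],(452,238),.03))
for uv in [(388,44),(516,44),(528,124),(392,165)]: print(uv,[unproj(S[0],uv,z).round(3) for z in(.15,.25)])
E
```

```text
yellow [0] [0.5178 0.2234] 1.855
yellow [1] [0.5221 0.2262] 1.426
yellow [0, 1] [0.5178 0.2248] 3.291
green [0] [0.4425 0.368 ] 2.287
green [1] [0.4445 0.3688] 1.613
green [0, 1] [0.4425 0.3679] 3.907
blue [0] [0.4394 0.1163] 1.919
blue [1] [0.4423 0.1169] 0.974
blue [0, 1] [0.44   0.1169] 2.9
red [0] [ 0.4388 -0.115 ] 1.934
red [1] [ 0.4437 -0.1144] 1.696
red [0, 1] [ 0.4406 -0.1144] 3.64
[ 0.4976409  -0.26643834]
[ 0.49485716 -0.26879856]
yellow [0] [ 0.5014 -0.271  -2.4033] 0.11
yellow [1] [ 0.5035 -0.2712 -2.4531] 0.079
yellow [0, 1] [ 0.5024 -0.2712 -2.4323] 0.217
jar [ 0.49842307 -0.26932374]
(388, 44) [array([ 0.927, -0.124]), array([ 0.855, -0.107])]
(516, 44) [array([ 0.924, -0.417]), array([ 0.852, -0.367])]
(528, 124) [array([ 0.725, -0.421]), array([ 0.675, -0.371])]
(392, 165) [array([ 0.634, -0.119]), array([ 0.594, -0.102])]
```

```bash
sed -i 's/fm=cv2.drawContours(m\*0,\[c\],-1,1,-1)/fm=cv2.drawContours(m*0,[cv2.convexHull(c) if hull else c],-1,1,-1)/; s/rad=26):/rad=26,hull=False):/' fit.py
python3 - <<'E'
from fit import *; from cell import bot
S=[bot.snapshot("top"),bot.snapshot("side")]
for col,uv in dict(yellow=(242.2,235.7),green=(180.9,268.4),blue=(287.1,267.5),red=(385.4,265.9)).items():
    fit(S,col,unproj(S[0],uv,.005),lambda y:[np.r_[circ(.033,0),circ(.033,.008)]],hull=True)
    print(unproj(S[0],uv,.005))
R=np.array([[-1,0,0],[0,1,0],[0,0,-1.]])
for x,y in[(.502,-.271),(.44,.367)]:
    for s in(1,-1): print(bot.ik([x,y,.2],R*[s,s,1]))
E
```

```text
yellow [0] [0.519 0.225] 0.293
yellow [1] [0.52   0.2254] 0.323
yellow [0, 1] [0.5182 0.2243] 0.62
[0.51723933 0.22421117]
green [0] [0.4419 0.3661] 0.503
green [1] [0.4443 0.3692] 0.378
green [0, 1] [0.4426 0.3673] 0.885
[0.44044649 0.3671373 ]
blue [0] [0.4394 0.1167] 0.204
blue [1] [0.4414 0.1173] 0.303
blue [0, 1] [0.4401 0.1169] 0.508
[0.43888438 0.11651283]
red [0] [ 0.4386 -0.1143] 0.238
red [1] [ 0.4421 -0.1143] 0.363
red [0, 1] [ 0.44   -0.1144] 0.604
[ 0.43913571 -0.11471527]
[-5.76611013e-01  4.07197986e-01  1.61764667e+00 -4.44089210e-16
  1.11674799e+00 -2.14740734e+00]
[-5.76611013e-01  4.07197986e-01  1.61764667e+00 -4.44089210e-16
  1.11674799e+00  9.94185314e-01]
[ 6.13939073e-01  4.11616456e-01  1.61094782e+00 -4.44089210e-16
  1.11902837e+00 -9.56857253e-01]
[ 6.13939073e-01  4.11616456e-01  1.61094782e+00 -4.44089210e-16
  1.11902837e+00  2.18473540e+00]
```

```bash
cat > act.py <<'E'
import numpy as np,cv2
from cell import bot
R=np.diag([1.,-1.,-1.]); ZC=.19
CUP=dict(yellow=(.5190,.2250),green=(.4428,.3674),blue=(.4404,.1170),red=(.4404,-.1144))
Z0=dict(yellow=.098,green=.080,blue=.062,red=.044)
def say(t):
    s=bot.read_state(); print(t,"t=%.1f"%s["clock"],s["position"].round(4),"open %.4f"%s["opening"],"f %.1f"%s["finger_force"],s["contact_force"].round(1))
def pick(c,xy):
    bot.move_gripper(.066,8)
    z=Z0[c]+.021
    bot.line_to([*xy,z+.025],.2); print("hit",bot.line_to([*xy,z],.05,f_stop=4)); say("down")
    bot.move_gripper(.030,8); say("grip")
    bot.line_to([*xy,max(ZC,z+.045)],.08); say("lift")
def place(c):
    x,y=CUP[c]; bot.line_to([x,y,ZC],.2); say("over")
    bot.line_to([x,y,.075],.12); print("hit",bot.line_to([x,y,.0465],.025,f_stop=2.5)); say("seat")
    bot.move_gripper(.060); bot.line_to([x,y,ZC],.15); say("free")
def look(n,f):
    s=bot.snapshot(n); cv2.imwrite(f"pics/{f}.png",s["img"]); return s
E
python3 - <<'E'
from act import *
bot.move_pose([.502,-.271,.25],R); say("above")
pick("yellow",(.502,-.271))
a=look("side","s1")["img"][200:400,340:540]; b=look("top","t1")["img"][150:350,370:570]
cv2.imwrite("pics/p1.png",cv2.resize(np.hstack([a,b]),(800,400),interpolation=cv2.INTER_CUBIC))
E
```

```text
above t=3.2 [ 0.5023 -0.2704  0.25  ] open 0.0925 f 0.0 [ 0.1 -0.2 -0.7]
hit False
down t=5.2 [ 0.5021 -0.271   0.119 ] open 0.0661 f 0.0 [-0.4 -0.4 -0.7]
grip t=5.7 [ 0.5021 -0.2711  0.1192] open 0.0423 f 8.0 [ 0.5 -0.8  1.8]
lift t=6.8 [ 0.5018 -0.2708  0.1895] open 0.0424 f 8.0 [-0.2 -0.3 -0.6]
```

View pics/p1.png

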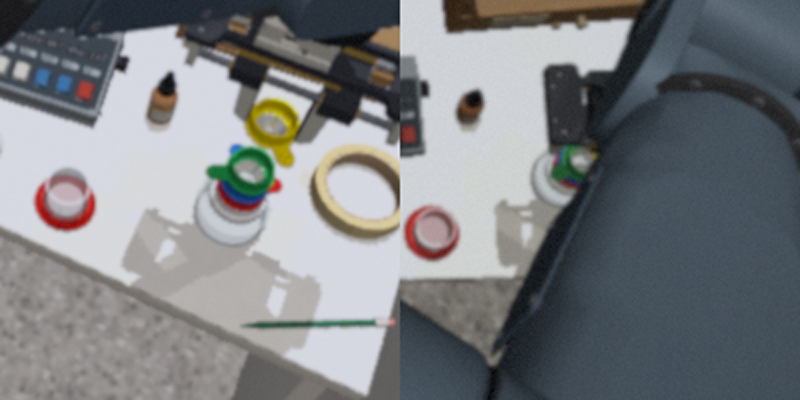

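Side crop: the yellow strainer is held level at about (272,122), and green, blue and red still stand on the jar. Next I'll place yellow and measure green from there.

```bash
python3 - <<'E'
from act import *
place("yellow")
from fit import *
S=[look("top","t2"),look("side","s2")]
def st(y,z):
    c,s=np.cos(y),np.sin(y); t=np.array([[x,w,h] for x in(0,.042) for w in(-.008,.008) for h in(.016,.019)])
    return [np.r_[circ(.024,z+.016),circ(.024,z+.019)],np.r_[circ(.021,z+.016),circ(.021,z+.034)],t@np.array([[c,s,0],[-s,c,0],[0,0,1]])+[0,0,z]]
fit(S,"green",[.5,-.27,1.9],lambda y:st(y,.080))
a=S[1]["img"][150:350,150:350]; b=S[1]["img"][230:330,410:510]; 
cv2.imwrite("pics/p2.png",np.hstack([cv2.resize(i,(400,400),interpolation=cv2.INTER_CUBIC) for i in(a,b)]))
E
```

```text
over t=9.5 [0.5191 0.2246 0.19  ] open 0.0425 f 8.0 [-0.7  0.2 -1.2]
hit True
seat t=11.6 [0.5189 0.2249 0.0487] open 0.0424 f 8.0 [1.1 0.1 1.4]
free t=13.2 [0.5186 0.2248 0.1891] open 0.0600 f 0.0 [-0.6 -0.1 -0.1]
green [0] [ 0.5015 -0.2694  2.0403] 0.16
green [1] [ 0.5041 -0.2704  2.0304] 0.131
green [0, 1] [ 0.5028 -0.2702  2.045 ] 0.319
```

View pics/p2.png

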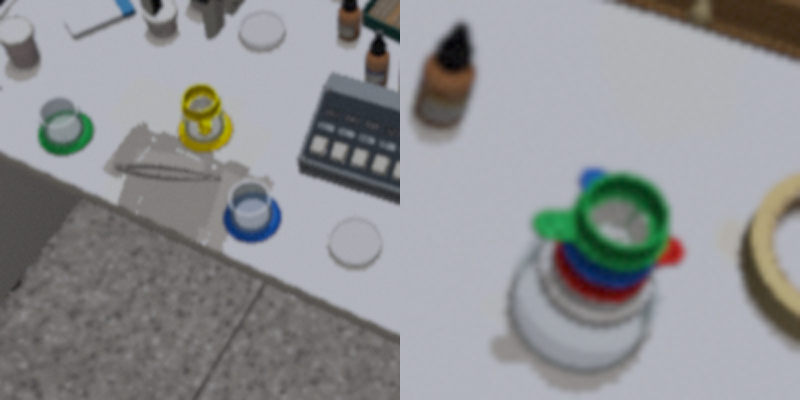

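The crop shows yellow seated in its cup at (202,105) and the stack upright, with green on top at (620,225). On to green and then blue, stopping if a check fails.

```bash
python3 - <<'E'
from act import *
def ok(): 
    s=bot.read_state(); assert .040<s["opening"]<.0445,s["opening"]
for c in("green","blue"):
    bot.line_to([.502,-.270,ZC],.25); pick(c,(.502,-.270)); ok(); place(c)
    z=bot.read_state()["position"][2]
a=look("side","s3")["img"][150:350,150:350]; b=look("top","t3")["img"][190:290,410:510]
cv2.imwrite("pics/p3.png",np.hstack([cv2.resize(i,(400,400),interpolation=cv2.INTER_CUBIC) for i in(a,b)]))
E
```

```text
hit False
down t=16.9 [ 0.502 -0.27   0.101] open 0.0658 f 0.0 [-0.6  0.2 -0.6]
grip t=17.5 [ 0.5021 -0.2701  0.1011] open 0.0423 f 8.0 [-0.6 -0.6  1.5]
lift t=18.7 [ 0.5018 -0.2699  0.1895] open 0.0419 f 8.0 [ 0.2 -0.8 -0.3]
over t=22.1 [0.4429 0.3671 0.19  ] open 0.0418 f 8.0 [-0.4 -0.2 -0.2]
hit True
seat t=24.1 [0.4427 0.3673 0.0488] open 0.0421 f 8.0 [0.6 1.5 2.3]
free t=25.8 [0.4424 0.3671 0.1891] open 0.0600 f 0.0 [ 0.3 -0.1  0.5]
hit False
down t=30.1 [ 0.5021 -0.27    0.083 ] open 0.0660 f 0.0 [-0.5  0.6 -0.6]
grip t=30.6 [ 0.5021 -0.27    0.0831] open 0.0423 f 8.0 [0.8 0.1 0.9]
lift t=32.1 [ 0.5018 -0.2699  0.1895] open 0.0422 f 8.0 [0.1 0.3 0.1]
over t=34.2 [0.4405 0.1165 0.19  ] open 0.0423 f 8.0 [ 0.   0.1 -0.4]
hit True
seat t=36.2 [0.4403 0.117  0.0488] open 0.0428 f 8.0 [1.1 0.1 2.2]
free t=37.9 [0.44   0.1169 0.1893] open 0.0602 f 0.0 [ 0.1 -0.3  0.4]
```

View pics/p3.png

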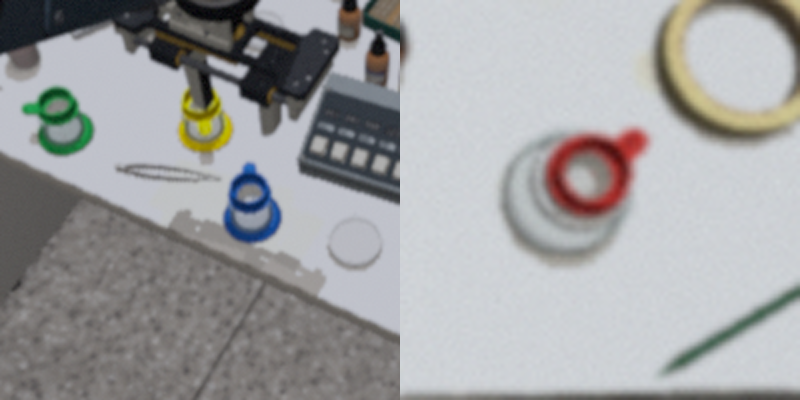

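The crop shows green (58,110), yellow (202,110) and blue (250,200) seated, with red alone on the jar at (590,175). Last is red, then I'll pull back and check.

```bash
python3 - <<'E'
from act import *
bot.line_to([.502,-.270,ZC],.25); pick("red",(.502,-.270))
assert .040<bot.read_state()["opening"]<.0445
place("red")
bot.line_to([.49,-.30,.25],.2); bot.dwell(.5); say("end")
from fit import *
S=[look("top","t4"),look("side","s4")]
a=S[1]["img"][180:330,140:410]; b=S[0]["img"][210:290,140:410]
f=800/270
cv2.imwrite("pics/p4.png",cv2.resize(np.vstack([a[:120],b]),(800,int(200*f)),interpolation=cv2.INTER_CUBIC))
cv2.imwrite("pics/p5.png",cv2.resize(S[1]["img"][260:330,330:420],(540,420),interpolation=cv2.INTER_CUBIC))
E
```

```text
hit False
down t=41.4 [ 0.502 -0.27   0.065] open 0.0659 f 0.0 [ 0.5 -0.6 -0.3]
grip t=41.9 [ 0.5021 -0.27    0.0652] open 0.0409 f 8.0 [-0.7  0.5  1.7]
lift t=43.6 [ 0.5018 -0.2699  0.1896] open 0.0410 f 8.0 [-0.1  0.  -1.2]
over t=44.6 [ 0.4409 -0.1151  0.1901] open 0.0413 f 8.0 [ 0.7 -0.   0.8]
hit True
seat t=46.7 [ 0.4403 -0.1144  0.0487] open 0.0410 f 8.0 [ 1.1 -0.9  1.9]
free t=48.3 [ 0.44   -0.1142  0.1893] open 0.0600 f 0.0 [-0.5  0.2 -0.5]
end t=50.0 [ 0.49   -0.2999  0.25  ] open 0.0601 f 0.0 [ 0.3  0.5 -0.5]
```

View pics/p4.png

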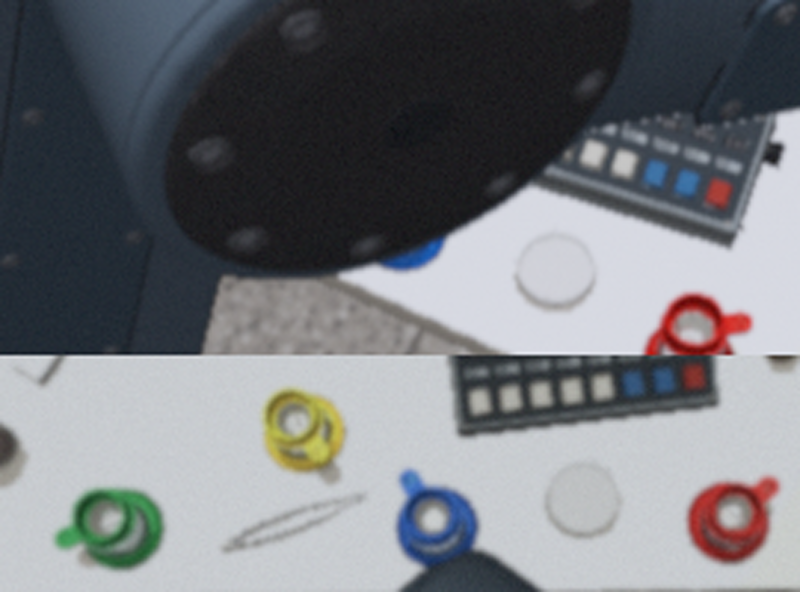

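View pics/p5.png

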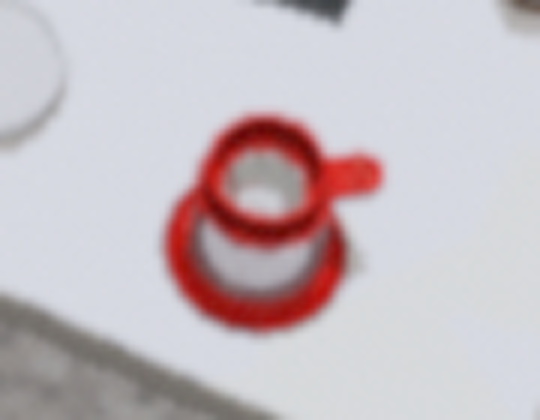

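The top crop shows all four strainers level in the cups of their own colour: green (105,515), yellow (295,420), blue (433,515) and red (735,510). The close-up shows red seated on its rim at (265,180). All four made contact at the expected height, and the gripper is clear.

```bash
python3 -c "
from cell import bot
print(bot.sign_off())"
```

```text
the job is handed in; nothing more can be done
None
```

All four strainers are seated in the cups of their own colour and the job is handed in at about 50 s on the robot clock; no verdict was returned.

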